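# Refit the gas hob's lost knob and hold its tap pressed in

## Robot

A 6-joint arm with a two-finger parallel gripper is mounted at the origin on the work surface. World frame = base frame: x ahead of the robot, y to its left, z up, the work surface at z = 0. Lengths are in mm, angles in rad, forces in N, time in s.
With the tool pointing down it reaches from about 275 to 725 mm from the base axis. Payload 5.6 kg.
Tool frame: the origin (TCP) lies at the very end of the fingers, on their centre line; the grasp point (between the pads) lies 19 mm behind it; z points along the fingers, y is the line along which they close (so a half turn about z gives the same grasp; the last joint's range is limited). The gripper opens to 85 mm and grips with 20 to 120 N. Pads are 22 mm wide; open, the fingers measure 114 mm over their backs; the gripper's body (76 mm by 85 mm) begins 54 mm behind the grasp point. The pads swing forward as they close: fully open they stand 13 mm farther back than shut.
Start: joints at [-1.042, 0.255, 0.108, 0, -1.424, -0.285], TCP at [132.786, -533.724, 231.283] pointing down, gripper open.
Joint ranges: [-2.95, 2.95], [-1.21, 1.97], [-1.09, 1.5], [-2.87, 1.71], [-2.94, -0.07], [-3.05, 3.05]. Speed limits (rad/s): [2.57, 2.57, 3.14, 3.14, 3.14, 3.14].

## Interface

Orientations are given as a unit quaternion [x, y, z, w].
In Python, from workcell import monitor, viewer, job gives the robot as it stands. The module is installed in compiled form; this text tells all that it offers.
- The arm moves only by the tool move_arm, never from a script. Its argument "motion" is a list of rows, each a list of 3 entries, a list of its own where there are three numbers: the finger opening in cm, from 0 to 8.54, then the shift along the world's x, y, z in cm, then the turn, a rotation vector about the world's x, y, z in degrees. A call has 1 to 10 rows; each row shifts and turns the commanded pose from where the row before left it; what a row does not reach is not made up. A row lasts 1/12 s, in which the tool goes at most 41.7 mm and 7.16 degrees, less where a joint would pass 70% of its speed; a pose out of reach is approached as far as the arm can. A call with a gripper value outside its range is refused whole. The fingers move at their own pace and stop on an object; "grip_force" is the grip in N (left out, the last holds). Time passes only in rows, so rows that do not move let the fingers close. It gives the time, the measured TCP pose, the force, the opening and the grip force at its end, in the units of the state.
- monitor.observe(): the state, without advancing time (a new reading comes with each control period).
- viewer.read_camera(name): name is "side" or "top" or "wrist"; returns the picture (480x640x3 uint8, blue, green, red); there is no depth.
- viewer.calibration(name): a dict with "mtx" (3x3 intrinsics, pixels), "T" (4x4, takes a point from camera to world coordinates). Camera axes: x right, y down, z forward; pixel columns grow to the right and rows downward; lengths in mm; the calibration is good to about 2 mm. The wrist camera is an equidistant fisheye: a pixel r from the principal point sees the ray r / f radians off the axis. A picture is of the moment at which its call begins: read the wrist's pose just before it. calibration takes no time and is no camera call; for the wrist camera it gives the pose at the moment of the call.
- job.hand_in(): hands the job in; it is judged then, once.
The state is a dict: "clock": time; "joint_pos": joint angles; "joint_vel": joint speeds; "tau": joint torques, N m; "tool_pos": TCP position; "ee_rot": TCP orientation; "wrist_force": force on the tool from outside, world axes, zero at the start; "moment": the same for the moment, N m; "opening": opening from 0.0 (shut) to 1.0 (fully open); "gripper_force": force on a finger pad.
Only numpy, scipy, OpenCV 4.12 (cv2) and the standard library are available. Lean on these libraries where they do the work, as an engineer would, in place of code of your own. Each camera call takes 0.05 s, during which the arm holds its last target. There are 200 camera calls.

## Task

This donated gas hob has one bare tap; its missing knob is in the green steel parts box. Swing the hasp up off its catch, open the lid and leave it standing open, take the knob out, turn it so that its keyed bore matches the flat on the bare tap's D-shaft and push it fully home on the shaft. Then press the sprung tap all the way in, as you would to light a burner, and finish while holding it pressed in with the knob still gripped; leave all the other things where they are.

Things in the scene. Friction and masses are not known exactly. Their poses are not given: they have to be found in the camera images.
- parts_box: green painted steel parts box, fixed, 160 (its x, front to back) x 240 (y) x 66 mm high without its lid, walls 4 mm; origin at the centre of its underside, front face (with the hasp) to its -x. Blue-grey foam fills it to 26 mm above the table; the knob and two other hob parts lie on the foam, 40 mm below the rim.
- lid_hinge (a point): axis of the lid's hinge, along the box's y, at the top of the box's back wall: 80 mm behind the box's centre and 66 mm above its underside. The lid is a 6 mm plate that lies 0 to 6 mm above this axis when shut and reaches 162 mm forward of it.
- lid (a joint): angle of the lid, rad: 0 shut, positive as its front edge rises, about 1.57 upright, stop at 1.9. Stiff hinge (friction 0.35 N m, lid 0.35 kg): it stays at whatever angle it is left. While the hasp is over the catch the lid can rise only about 5 mm.
- hasp_pin (a point): pin of the hasp, at the middle of the lid's front edge, along the box's y; 165 mm forward of the lid's hinge axis and 3 mm above it when the lid is shut; it moves with the lid.
- hasp_lip (a point): centre of the rolled finger lip at the foot of the steel hasp: a bar 28 mm long along the box's y and 8.4 mm thick with round flat ends. With the hasp hanging (0) the lip is 24 mm below the hasp's pin and 16 mm in front of it, that is 45 mm above the table and 21 mm in front of the box's front face. It can be pinched from above by its two ends and turns between the fingers.
- hasp (a joint): angle of the hasp relative to the lid, rad: 0 hanging over the catch (a small staple on the box's front that sticks 14 mm out through the hasp's slot), positive as the lip swings out and up, clear of the catch from about 0.5, stop at 1.6; light friction holds it where it is left. Pulling the lip on past the stop lifts the lid with it.
- knob_center (a point): centre of the loose silver bar knob, half-way up its 30 mm height, about 60 g; z up. Round dark skirt 46 mm in diameter, 6 mm high; on it a bar 42 mm long (its x) x 20 mm wide (its y), rising from the skirt to the top. A red pointer line marks the +x half of the bar's top and its +x end. It stands upright on the foam, bore down.
- knob_bore (a point): mouth of the knob's bore, at the centre of its underside; axes as the knob's. The blind bore is D-shaped, 11 mm in diameter and 18 mm deep, its flat on the +x (pointer) side, 3 mm from the axis.
- tap_top (a point): centre of the upper end of the bare tap's upright brass D-shaft: 10 mm diameter, flat on its +x side 2.5 mm from the axis, end chamfered 1.1 mm, 25 mm above the hob's glass. The knob goes on when its x axis points the same way as this one (within some 7 degrees); fully home, the knob's centre is 3 mm below this point and its underside 7 mm above the glass.
- tap (a joint): how far the bare tap's shaft is pressed in, m: 0 out, 0.005 fully in. Spring: starts to give at 5 N, 10 N when fully in; it comes out again when released. The shaft does not turn.
- hob: two-burner gas hob, fixed, 510 (its x, front to back) x 300 (y) mm, black glass 62 mm above the table, origin at the centre of its underside, front to its -x. Two taps stand 205 mm in front of its centre: the bare one 55 mm to the left (+y), the other 55 mm to the right with an equal knob on it, pointer to the back. Iron pan supports, 104 mm above the table, begin 45 mm behind the taps.
- burner_cap: black burner cap, a disc of 66 mm diameter and 9 mm height lying on the foam in the left half of the box; leave alone
- brass_jet: small brass gas jet, 18 mm diameter, 22 mm tall, standing on the foam in the right half of the box; leave alone
- screwdriver: screwdriver, 170 mm long, lying on the table left of the box; leave alone
- mug: blue mug, 82 mm diameter, 95 mm high, with a handle, beyond the box; leave alone
- candlestick: brass candlestick, 84 mm foot, 150 mm high, beyond the box; leave alone
- jar: amber glass jar with a steel cap, 72 mm diameter, 95 mm high, left of the box; leave alone
- tape_roll: orange roll of tape, 80 mm diameter, 24 mm high, lying flat on the table between box and hob; leave alone

How it is judged:
By the outcome, as a careful person would: the job done as asked, in the order asked, and still so for the second after the job is handed in, while the arm keeps its last pose, push and grip.
It also fails if it takes over 58 s, if anything falls off the work surface, if the arm or the gripper's body presses on something with over 40 N, if the wrist force passes 120 N, or if a joint passes its speed limit or range.

## Working session

There is one attempt and no reset: what is moved stays moved. The work goes in short steps, Python scripts to look and compute and a tool call to move; the robot and the scene stay as the last step left them, time stands still between calls to the robot, and variables do not carry over. Pictures are saved under pics/ and viewed, at most 10 in all, crops included, and the job is handed in when it is done.

Besides the shell and the picture viewer there is one more tool, called after "Emit:" as name(argument=value, ...), one argument or row to a line, values as JSON. move_arm: Moves the arm, as the interface text tells. Its arguments: {"type":"object","properties":{"motion":{"type":"array"},"grip_force":{"type":"number"}},"required":["motion"]}

```bash
mkdir -p pics
cat > h.py <<'E'
import numpy as np, cv2
from workcell import monitor, viewer, job
def ray(name,px,cal=None):
    c=cal or viewer.calibration(name);K=np.array(c["mtx"]);T=np.array(c["T"])
    x=(px[0]-K[0,2])/K[0,0];y=(px[1]-K[1,2])/K[1,1]
    if name=="wrist":
        r=np.hypot(x,y); d=np.array([x/r*np.sin(r),y/r*np.sin(r),np.cos(r)]) if r>1e-9 else np.array([0,0,1.])
    else: d=np.array([x,y,1.]);d/=np.linalg.norm(d)
    return T[:3,3],T[:3,:3]@d
def onz(name,px,z,cal=None):
    o,d=ray(name,px,cal);return o+d*(z-o[2])/d[2]
E
python3 - <<'E'
from h import *
s=monitor.observe();print(s)
for n in("top","side"):
    cv2.imwrite(f"pics/{n}0.png",viewer.read_camera(n));c=viewer.calibration(n);print(np.round(c["mtx"],1),np.round(c["T"],3))
E
```

```text
{'clock': 0.0, 'joint_pos': array([-1.04240349e+00,  2.55787362e-01,  1.06953785e-01, -4.61733125e-04,
       -1.42393541e+00, -2.84595344e-01]), 'joint_vel': array([-1.00987659e-03,  5.04336257e-04,  1.14512737e-03,  7.06267493e-05,
        7.26731378e-04,  1.54117209e-03]), 'tau': array([-2.06693934e-03, -3.86625981e+01,  2.37939441e+01,  5.36513239e+00,
       -5.94886893e-03, -4.35196216e-05]), 'tool_pos': array([ 132.67923103, -533.21619616,  230.35643528]), 'ee_rot': array([-1.21563261e-01,  9.92583170e-01,  9.96243515e-04, -1.80246112e-04]), 'wrist_force': array([-0.46073157,  0.3406108 , -0.2204692 ]), 'moment': array([ 0.02808886,  0.05724419, -0.00323669]), 'gripper_force': 0.0, 'opening': 0.996868704831505}
[[483.4   0.  321.5]
 [  0.  483.4 237.2]
 [  0.    0.    1. ]] [[ 1.100000e-02 -9.820000e-01  1.870000e-01  3.649770e+02]
 [-1.000000e+00 -1.000000e-02  8.000000e-03  7.246800e+01]
 [-6.000000e-03 -1.870000e-01 -9.820000e-01  1.222575e+03]
 [ 0.000000e+00  0.000000e+00  0.000000e+00  1.000000e+00]]
[[454.7   0.  317.4]
 [  0.  454.7 239.6]
 [  0.    0.    1. ]] [[ 9.89000e-01 -8.70000e-02  1.20000e-01  4.68281e+02]
 [-1.48000e-01 -5.05000e-01  8.50000e-01 -8.45394e+02]
 [-1.30000e-02 -8.59000e-01 -5.13000e-01  6.52118e+02]
 [ 0.00000e+00  0.00000e+00  0.00000e+00  1.00000e+00]]
```

View pics/top0.png

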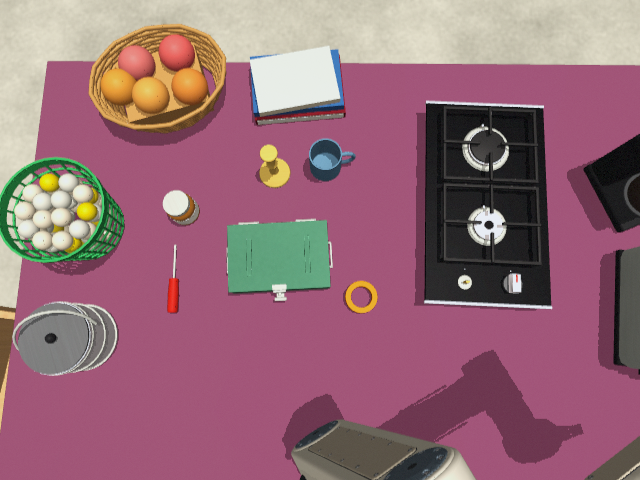

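View pics/side0.png

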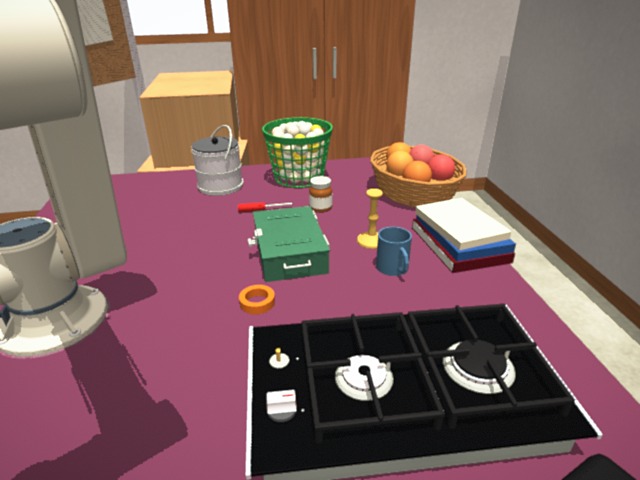

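The top view shows the shut box (px 228–330, 222–292) with the hasp at (279,293), the bare tap at (464,282) and the knobbed tap at (514,283). The side view shows the same layout, with the tap at (278,355).

Run:
```python
from h import *
im=cv2.imread("pics/top0.png")
hsv=cv2.cvtColor(im,cv2.COLOR_BGR2HSV)
m=cv2.inRange(hsv,(65,60,40),(90,255,255));m[:, :215]=0;m[:,345:]=0
m=cv2.morphologyEx(m,cv2.MORPH_OPEN,np.ones((5,5)))
cs=max(cv2.findContours(m,0,1)[0],key=cv2.contourArea)
P=np.array([onz("top",p[0],72)[:2] for p in cs],np.float32)
print("lid",cv2.minAreaRect(P),cv2.boxPoints(cv2.minAreaRect(P)))
# hasp bright
w=cv2.inRange(hsv,(0,0,150),(180,60,255));
w[:, :265]=0;w[:,295:]=0;w[:283]=0;w[310:]=0
ys,xs=np.nonzero(w);print("hasp px",xs.min(),xs.max(),ys.min(),ys.max(),xs.mean()); print(onz("top",(xs.mean(),ys.max()),45),onz("top",(xs.mean(),ys.max()),69))
# hob glass
g=cv2.inRange(hsv,(0,0,0),(180,255,60));g[:, :415]=0;g[:,555:]=0;g[:95]=0;g[310:]=0
g=cv2.morphologyEx(g,cv2.MORPH_CLOSE,np.ones((25,25)))
c=max(cv2.findContours(g,0,1)[0],key=cv2.contourArea)
P=np.array([onz("top",p[0],62)[:2] for p in c],np.float32);print("hob",cv2.minAreaRect(P))
print("tap guess",onz("top",(464,282),75),onz("top",(514,283),80))
a=cv2.resize(im[260:310,255:305],(400,400),interpolation=2);b=cv2.resize(im[257:307,440:490],(400,400),interpolation=2)
cv2.imwrite("pics/c1.png",np.hstack([a,b]))
```

```text
lid ((537.02685546875, 186.52691650390625), (164.40560913085938, 242.85670471191406), 3.6486141681671143) [[447.2633   302.47797 ]
 [462.71802   60.113525]
 [626.7904    70.57587 ]
 [611.3357   312.9403  ]]
hasp px 272 286 284 300 279.355
[433.00159898 182.25715783  45.        ] [431.61520276 180.01955386  69.        ]
hob ((683.5457763671875, -322.97857666015625), (300.28741455078125, 502.0072937011719), 87.93463134765625)
tap guess [ 478.37515558 -257.33226615   75.        ] [ 476.76512192 -373.48576775   80.        ]
```

View pics/c1.png

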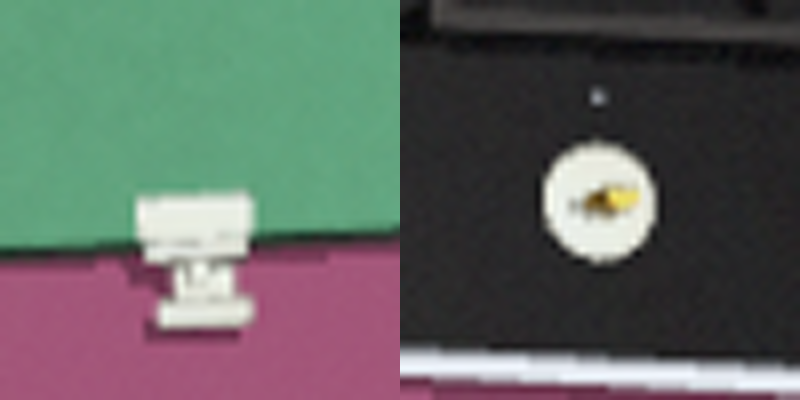

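The crop shows the hasp plate with its lip at px (280.6,299) and the brass shaft on its white bezel, with its tip near (466,282). Flat direction isn't clear at this scale, so I'll take a wrist close-up.

Run:
```python
from h import *
s=monitor.observe();c=viewer.calibration("wrist");T=np.array(c["T"]);print(np.round(c["mtx"],1),np.round(T,3),T[:3,3]-s["tool_pos"])
for z in (45,49):print(onz("top",(280.6,299),z))
for z in (85,87):print("tap",onz("top",(465.8,281.7),z))
# bezel centroid
im=cv2.imread("pics/top0.png");hsv=cv2.cvtColor(im,cv2.COLOR_BGR2HSV)[270:295,452:478]
w=cv2.inRange(hsv,(0,0,130),(180,255,255));ys,xs=np.nonzero(w);print("bezel",xs.mean()+452,ys.mean()+270,onz("top",(xs.mean()+452,ys.mean()+270),63))
```

```text
[[371.6   0.  320. ]
 [  0.  371.6 236.9]
 [  0.    0.    1. ]] [[-2.41000e-01  9.38000e-01  2.50000e-01  6.96230e+01]
 [ 9.70000e-01  2.32000e-01  6.50000e-02 -5.48612e+02]
 [ 2.00000e-03  2.59000e-01 -9.66000e-01  3.72988e+02]
 [ 0.00000e+00  0.00000e+00  0.00000e+00  1.00000e+00]] [-63.0557808  -15.32357067 142.53111415]
[435.43984466 179.30598272  45.        ]
[435.20049637 178.94307331  49.        ]
tap [ 478.13731131 -258.71231767   85.        ]
tap [ 477.93836164 -258.13006179   87.        ]
bezel 464.3987341772152 281.7088607594937 [ 480.26909984 -261.76508212   63.        ]
```

Emit:
move_arm(
  motion=[
    [8.5,[2.8,2.8,0],[0,0,-1.03]],
    [8.5,[2.8,2.8,0],[0,0,-1.03]],
    [8.5,[2.8,2.8,0],[0,0,-1.03]],
    [8.5,[2.8,2.8,0],[0,0,-1.03]],
    [8.5,[2.8,2.8,0],[0,0,-1.03]],
    [8.5,[2.8,2.8,0],[0,0,-1.03]],
    [8.5,[2.8,2.8,0],[0,0,-1.03]],
    [8.5,[2.8,2.8,0],[0,0,-1.03]],
    [8.5,[2.8,2.8,0],[0,0,-1.03]],
    [8.5,[2.8,2.8,0],[0,0,-1.03]],
  ],
  grip_force=40,
)

```text
clock: 0.93
tool_pos: [413.6, -251.9, 231.1]
ee_rot: [-0.032, 0.999, 0.0, -0.0]
wrist_force: [1.0, -0.5, -0.4]
opening: 0.998
gripper_force: 0.0
```

```bash
cat >> h.py <<'E'
def proj(name,P,c):
    K=np.array(c["mtx"]);T=np.array(c["T"]);q=T[:3,:3].T@(np.asarray(P,float)-T[:3,3])
    if name=="wrist":
        r=np.hypot(q[0],q[1]);t=np.arctan2(r,q[2]);u=q[:2]/r*t
    else:u=q[:2]/q[2]
    return u*K[0,0]+K[:2,2]
E
python3 - <<'E'
from h import *
c=viewer.calibration("wrist");im=viewer.read_camera("wrist");cv2.imwrite("pics/w1.png",im)
np.savez("w1.npz",mtx=c["mtx"],T=c["T"])
p=proj("wrist",(479,-259,87),c);print(p,proj("wrist",(499,-259,87),c))
x,y=np.round(p).astype(int)
cv2.imwrite("pics/c2.png",np.hstack([im[:,:][::1,::1][0:480:2,0:640:2][:, :].copy().repeat(1,0) if False else cv2.resize(im,(400,300)),cv2.resize(im[y-30:y+30,x-40:x+40],(400,300),interpolation=2)]))
E
```

```text
[305.61976197 297.81297812] [304.49973789 318.70164094]
```

View pics/c2.png

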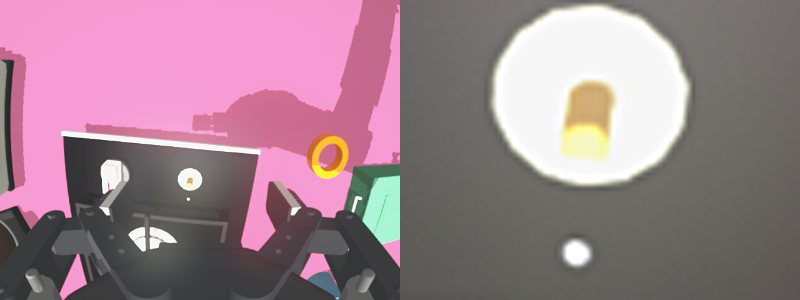

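Wrist view: the tap is at full-image px ~(303,301), its D end lit yellow. The straight edge faces down in the image (+x), with the pan supports farther down. I'll go closer to get the flat's angle.

Emit:
move_arm(
  motion=[
    [8.5,[1.4,-0.2,-2.3],[0,0,0]],
    [8.5,[1.4,-0.2,-2.3],[0,0,0]],
    [8.5,[1.2,-0.2,-2.3],[0,0,0]],
    [8.5,[1.0,0,-2.0],[0,0,0]],
    [8.5,[0,0,0],[0,0,0]],
    [8.5,[0,0,0],[0,0,0]],
  ],
)

```text
clock: 1.48
tool_pos: [462.0, -259.5, 141.1]
ee_rot: [-0.032, 0.999, 0.0, -0.002]
wrist_force: [-0.5, -0.7, 1.3]
opening: 0.996
gripper_force: 0.0
```

Run:
```python
from h import *
c=viewer.calibration("wrist");im=viewer.read_camera("wrist");cv2.imwrite("pics/w2.png",im);print(monitor.observe()["tool_pos"])
p=proj("wrist",(479,-259,87),c);print(p)
x,y=np.round(p).astype(int);x0,y0=x-25,y-25
cr=im[y0:y0+50,x0:x0+50];hsv=cv2.cvtColor(cr,cv2.COLOR_BGR2HSV)
m=cv2.inRange(hsv,(15,70,200),(40,255,255));
vis=cv2.resize(np.hstack([cr,cv2.cvtColor(m,8)]),(800,400),interpolation=0);cv2.imwrite("pics/c3.png",vis)
cs=max(cv2.findContours(m,0,1)[0],key=cv2.contourArea)[:,0]+[x0,y0]
W=np.array([onz("wrist",q,87,c)[:2] for q in cs]);print(np.round(W,1).tolist())
```

```text
[ 462.57198515 -259.92373635  142.57156263]
[317.58551083 286.98522232]
[[467.1, -262.9], [467.7, -263.4], [468.3, -263.9], [468.4, -264.5], [469.0, -265.0], [469.6, -265.0], [470.3, -265.5], [470.9, -265.5], [471.5, -265.5], [472.1, -265.4], [472.7, -265.4], [473.3, -265.4], [473.9, -265.3], [474.5, -265.9], [475.1, -265.8], [475.7, -265.8], [476.4, -265.8], [477.0, -265.7], [477.6, -265.7], [478.2, -265.7], [478.8, -265.6], [479.4, -265.6], [480.1, -265.6], [479.4, -265.6], [478.8, -265.6], [478.2, -265.7], [477.6, -265.1], [476.9, -264.6], [476.2, -264.1], [476.2, -263.5], [476.2, -262.9], [476.1, -262.4], [476.1, -261.8], [475.4, -261.3], [475.4, -260.7], [476.0, -260.1], [476.6, -259.5], [477.1, -258.9], [477.8, -258.8], [478.3, -258.2], [479.0, -258.2], [479.6, -258.2], [480.2, -258.1], [480.8, -258.1], [480.2, -258.1], [479.6, -258.2], [479.0, -258.2], [478.3, -257.7], [477.7, -257.7], [477.1, -257.7], [476.5, -257.8], [475.8, -257.8], [475.2, -257.9], [474.7, -258.5], [474.0, -258.5], [473.4, -258.5], [472.8, -258.6], [472.2, -258.1], [471.6, -258.1], [471.0, -258.1], [470.4, -258.2], [469.8, -258.2], [469.2, -258.8], [468.6, -258.8], [468.1, -259.4], [467.5, -260.0], [467.5, -260.6], [467.0, -261.2], [467.0, -261.8], [467.0, -262.3]]
```

View pics/c3.png

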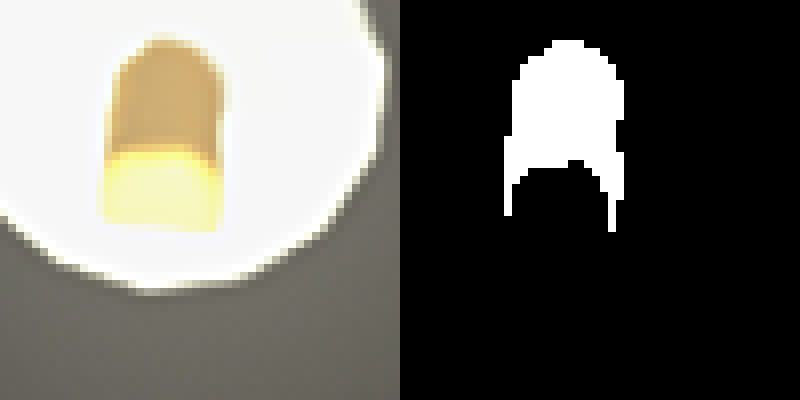

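The close-up shows the D end, with the flat edge running from about (306,289.8) to (320.4,290.8) px and facing +x.

Run:
```python
from h import *
c=viewer.calibration("wrist");im=cv2.imread("pics/w2.png")
x0,y0=293,262
B=cv2.resize(im[y0:y0+50,x0:x0+50],None,fx=4,fy=4,interpolation=cv2.INTER_CUBIC)
b=B[:,:,0].astype(int);g=B[:,:,1].astype(int);
print(b[::4,64].tolist());print(b[104,::4].tolist());print(g[::4,64].tolist())
# lower flat edge: transition in b between top face and white
for u in range(56,108,6):
    col=b[92:130,u]; k=np.argmax(np.diff(col)); 
    q=((u-1.5)/4+x0,(92+k+.5-1.5)/4+y0); print(np.round(q,2),np.round(onz("wrist",q,87,c)[:2],2))
# sides
for v in (90,96,102,108):
    row=b[v,40:120];d=np.diff(row);l=np.argmin(d[:30]);r=30+np.argmax(d[30:])
    for k in(l,r):
        q=((40+k+.5-1.5)/4+x0,(v-1.5)/4+y0);print(v,np.round(onz("wrist",q,87,c)[:2],2))
dot=cv2.inRange(im[280:420,280:380],(150,150,150),(255,255,255));n,l,s,ce=cv2.connectedComponentsWithStats(dot)
for i in range(1,n):print("comp",s[i],onz("wrist",ce[i]+[280,280],62,c)[:2])
```

```text
[245, 245, 245, 245, 247, 252, 255, 214, 133, 105, 107, 109, 111, 113, 114, 114, 113, 113, 113, 126, 152, 175, 187, 190, 191, 192, 189, 182, 220, 251, 250, 247, 247, 249, 255, 222, 131, 92, 97, 100, 99, 99, 98, 98, 97, 97, 97, 94, 94, 94]
[253, 255, 252, 248, 247, 247, 247, 247, 247, 247, 247, 255, 237, 188, 177, 186, 189, 189, 189, 189, 189, 190, 191, 191, 192, 190, 175, 174, 231, 255, 248, 247, 247, 247, 247, 247, 247, 247, 247, 248, 254, 255, 190, 109, 92, 98, 99, 100, 99, 98]
[247, 247, 247, 247, 247, 248, 255, 242, 198, 174, 172, 172, 172, 171, 171, 171, 170, 165, 176, 227, 254, 250, 247, 247, 247, 247, 247, 247, 247, 247, 247, 247, 247, 248, 255, 238, 148, 101, 105, 109, 108, 108, 107, 107, 106, 105, 105, 103, 103, 102]
[306.62 289.25] [ 482.22 -265.65]
[308.12 289.5 ] [ 482.32 -264.78]
[309.62 289.75] [ 482.42 -263.9 ]
[311.12 289.5 ] [ 482.21 -263.05]
[312.62 290.  ] [ 482.46 -262.16]
[314.12 290.  ] [ 482.41 -261.3 ]
[315.62 290.25] [ 482.51 -260.42]
[317.12 290.5 ] [ 482.61 -259.55]
[318.62 290.5 ] [ 482.55 -258.68]
90 [ 479.06 -266.46]
90 [ 478.51 -258.  ]
96 [ 480.02 -266.7 ]
96 [ 479.43 -257.8 ]
102 [ 480.95 -266.65]
102 [ 480.37 -257.74]
108 [ 481.88 -266.46]
108 [ 481.32 -257.97]
comp [  8   0  52  19 661] [ 491.25412041 -261.49150607]
comp [26 35  7  6 36] [ 513.50007754 -263.40359843]
```

Emit:
move_arm(
  motion=[
    [8.5,[-0.4,4.0,0],[0,0,0]],
    [8.5,[-0.4,4.1,0],[0,0,0]],
    [8.5,[-0.4,4.1,0],[0,0,0]],
    [7,[-0.4,4.1,0],[0,0,0]],
    [6,[-0.4,4.1,0],[0,0,0]],
    [5.5,[-0.3,4.1,0],[0,0,0]],
    [5.5,[-0.3,4.1,0],[0,0,0]],
    [5.5,[0,4.1,0],[0,0,0]],
    [5.5,[0,4.1,-0.5],[0,0,0]],
    [5.5,[0,4.1,-0.6],[0,0,0]],
  ],
)

```text
clock: 2.37
tool_pos: [437.2, 151.6, 133.9]
ee_rot: [-0.032, 0.999, 0.001, 0.002]
wrist_force: [2.1, -1.4, -0.1]
opening: 0.643
gripper_force: 0.0
```

Emit:
move_arm(
  motion=[
    [5.5,[0,3.0,-1.0],[0,0,0]],
    [5.5,[0,0,-1.0],[0,0,0]],
    [5.5,[0,0,0],[0,0,0]],
    [5.5,[0,0,0],[0,0,0]],
  ],
)

```text
clock: 2.7
tool_pos: [436.9, 179.1, 112.4]
ee_rot: [-0.032, 0.999, 0.0, 0.001]
wrist_force: [0.3, -0.2, 0.2]
opening: 0.643
gripper_force: 0.0
```

Run:
```python
from h import *
s=monitor.observe();c=viewer.calibration("wrist");im=viewer.read_camera("wrist");print(s["tool_pos"],s["ee_rot"],s["opening"],s["clock"])
p=proj("wrist",(436.3,179.6,45),c);print(p,proj("wrist",s["tool_pos"],c))
x,y=np.round(p).astype(int);x0,y0=x-50,y-50;print(x0,y0)
cv2.imwrite("pics/c4.png",np.hstack([cv2.resize(im,(400,300)),cv2.resize(im[y0:y0+75,x0:x0+100],(400,300),interpolation=2)]))
```

```text
[436.85621257 179.10511488 112.39116192] [-3.23033391e-02  9.99477965e-01  1.58424115e-04  5.16873720e-04] 0.6427383877523389 2.7
[319.53651445 250.4156745 ] [318.24026627 298.83402329]
270 200
```

View pics/c4.png

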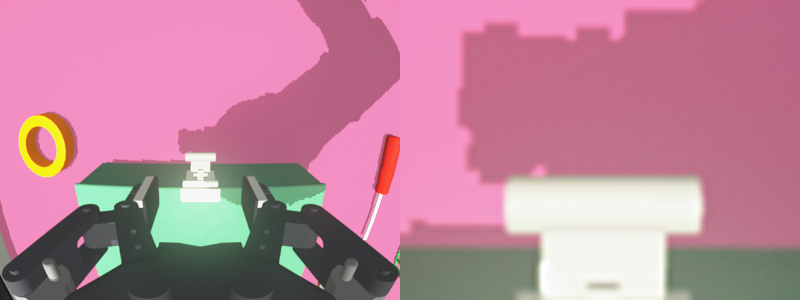

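The lip is at px (320.9,251.6), within about 1 mm of prediction. Next: descend and pinch.

Emit:
move_arm(
  motion=[
    [5.5,[0,0.1,-2.5],[0,0,0]],
    [5.5,[0,0,-2.5],[0,0,0]],
    [5.5,[0,0,-2.0],[0,0,0]],
    [5.5,[0,0,-1.5],[0,0,0]],
    [5.5,[0,0,0],[0,0,0]],
    [2.5,[0,0,0],[0,0,0]],
    [2.5,[0,0,0],[0,0,0]],
    [2.5,[0,0,0],[0,0,0]],
    [2.5,[0,0,0],[0,0,0]],
    [2.5,[0,0,0],[0,0,0]],
  ],
  grip_force=40,
)

```text
clock: 3.58
tool_pos: [438.1, 179.7, 28.1]
ee_rot: [-0.032, 0.999, -0.0, 0.001]
wrist_force: [1.1, -5.1, 3.4]
opening: 0.308
gripper_force: 39.1
```

Emit:
move_arm(
  motion=[
    [2.5,[-0.44,-0.03,0.37],[0,0,0]],
    [2.5,[-0.36,-0.02,0.45],[0,0,0]],
    [2.5,[-0.27,-0.02,0.51],[0,0,0]],
    [2.5,[-0.16,-0.01,0.55],[0,0,0]],
    [2.5,[-0.05,0,0.57],[0,0,0]],
    [2.5,[0.07,0,0.57],[0,0,0]],
    [2.5,[0.18,0.01,0.55],[0,0,0]],
    [2.5,[0.25,0.02,0.45],[0,0,0]],
    [2.5,[0,0,0],[0,0,0]],
  ],
)

```text
clock: 4.33
tool_pos: [428.3, 179.0, 66.9]
ee_rot: [-0.032, 0.999, -0.0, -0.001]
wrist_force: [-1.6, -5.4, -2.8]
opening: 0.304
gripper_force: 39.7
```

Run:
```python
from h import *
# lid arc steps: lip rel hinge with hasp at 1.6
r0=np.array([165+16*np.cos(1.6)+24*np.sin(1.6), 3-24*np.cos(1.6)+16*np.sin(1.6)])
print(r0)
prev=r0
for a in np.deg2rad(np.arange(6,103,6)):
    R=np.array([r0[0]*np.cos(a)-r0[1]*np.sin(a), r0[0]*np.sin(a)+r0[1]*np.cos(a)])
    f,u=R-prev;prev=R;print(round(np.rad2deg(a)),np.round(np.array([-f*.998,-f*.0637,u])/10,2).tolist())
im=viewer.read_camera("side");cv2.imwrite("pics/s2.png",im[190:310,200:360].repeat(4,0).repeat(4,1))
```

```text
[188.52257412  19.69396618]
6 [0.31, 0.02, 1.96]
12 [0.51, 0.03, 1.92]
18 [0.71, 0.05, 1.85]
24 [0.9, 0.06, 1.77]
30 [1.08, 0.07, 1.66]
36 [1.25, 0.08, 1.54]
42 [1.4, 0.09, 1.4]
48 [1.54, 0.1, 1.25]
54 [1.66, 0.11, 1.08]
60 [1.76, 0.11, 0.9]
66 [1.85, 0.12, 0.71]
72 [1.91, 0.12, 0.51]
78 [1.96, 0.12, 0.31]
84 [1.98, 0.13, 0.11]
90 [1.98, 0.13, -0.1]
96 [1.96, 0.12, -0.31]
102 [1.91, 0.12, -0.51]
```

View pics/s2.png

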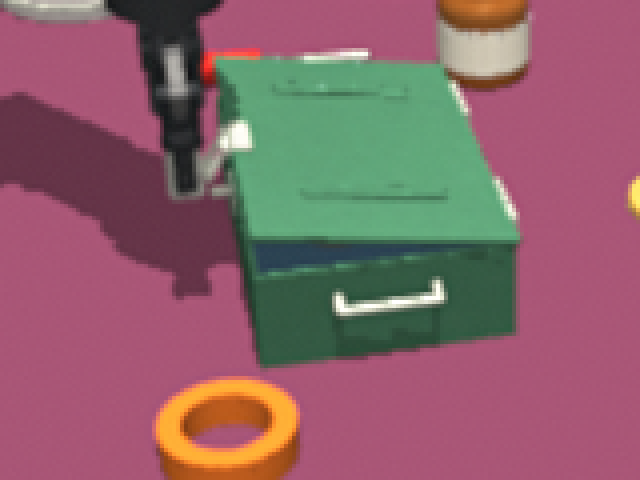

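The side view shows the hasp clear of the staple and the lid's front already raised 1–2 cm. I'll carry on along the lid's arc.

Emit:
move_arm(
  motion=[
    [2.5,[0.31,0.02,1.96],[0,0,0]],
    [2.5,[0.51,0.03,1.92],[0,0,0]],
    [2.5,[0.71,0.05,1.85],[0,0,0]],
    [2.5,[0.9,0.06,1.77],[0,0,0]],
    [2.5,[1.08,0.07,1.66],[0,0,0]],
    [2.5,[1.25,0.08,1.54],[0,0,0]],
    [2.5,[1.4,0.09,1.4],[0,0,0]],
    [2.5,[0,0,0],[0,0,0]],
  ],
)

```text
clock: 5.05
tool_pos: [494.0, 183.3, 189.7]
ee_rot: [-0.032, 0.999, -0.0, 0.002]
wrist_force: [3.6, -6.0, -4.1]
opening: 0.306
gripper_force: 39.8
```

Run:
```python
from h import *
im=viewer.read_camera("side");cv2.imwrite("pics/s3.png",im[150:310,180:380].repeat(3,0).repeat(3,1))
```

```text
(no output)
```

View pics/s3.png

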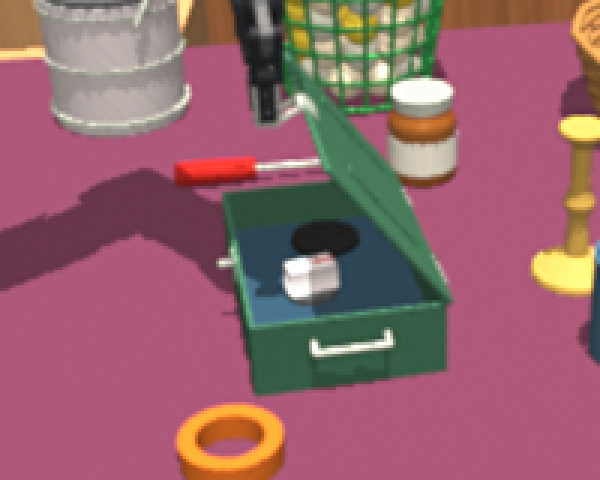

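The lid is about half open, the lip is still held, and the knob is visible with its red pointer to the back. Continuing the arc.

Emit:
move_arm(
  motion=[
    [2.5,[1.54,0.1,1.25],[0,0,0]],
    [2.5,[1.66,0.11,1.08],[0,0,0]],
    [2.5,[1.76,0.11,0.9],[0,0,0]],
    [2.5,[1.85,0.12,0.71],[0,0,0]],
    [2.5,[1.91,0.12,0.51],[0,0,0]],
    [2.5,[1.96,0.12,0.31],[0,0,0]],
    [2.5,[1.98,0.13,0.11],[0,0,0]],
    [2.5,[1.98,0.13,-0.1],[0,0,0]],
    [2.5,[0,0,0],[0,0,0]],
    [2.5,[0,0,0],[0,0,0]],
  ],
)

```text
clock: 5.93
tool_pos: [638.6, 192.4, 234.7]
ee_rot: [-0.031, 1.0, -0.001, 0.001]
wrist_force: [-0.3, -5.8, -3.1]
opening: 0.302
gripper_force: 39.7
```

Run:
```python
from h import *
im=viewer.read_camera("side")[100:300,200:350];im2=viewer.read_camera("top")[170:320,200:400]
cv2.imwrite("pics/s4.png",np.hstack([cv2.resize(im,(300,400)),cv2.resize(im2,(500,400))]))
```

```text
(no output)
```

View pics/s4.png

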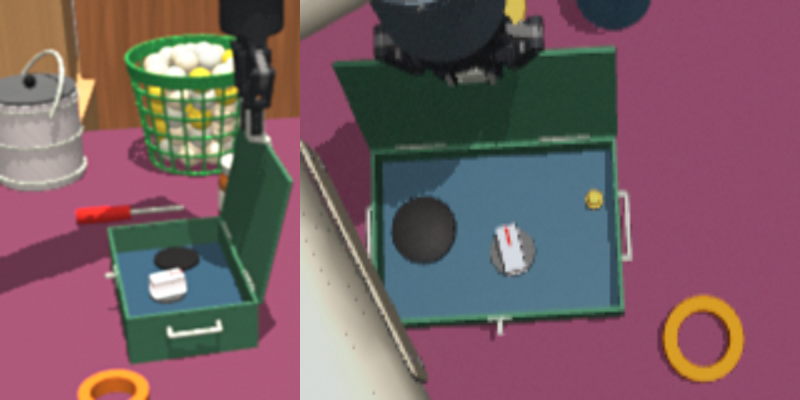

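The lid stands at about 100° with the hasp up. The knob sits mid-box at crop (512,250), with the pointer slightly left of the back direction. I'll measure the knob numerically, then release.

Emit:
move_arm(
  motion=[
    [5.0,[0,0,0],[0,0,0]],
    [5.0,[0,0,0],[0,0,0]],
    [5.0,[0,0,0],[0,0,0]],
    [5.0,[0,0,1.5],[0,0,0]],
    [5.0,[0,0,2.0],[0,0,0]],
    [5.0,[0,0,2.0],[0,0,0]],
    [5.0,[-3.0,0,0.5],[0,0,0]],
    [5.0,[-4.0,-0.5,0],[0,0,0]],
    [5.0,[-4.0,-0.5,0],[0,0,0]],
    [5.0,[-2.0,-0.5,0],[0,0,0]],
  ],
)

```text
clock: 6.87
tool_pos: [503.9, 178.4, 296.6]
ee_rot: [-0.033, 0.999, 0.001, 0.001]
wrist_force: [1.6, 1.1, 1.1]
opening: 0.584
gripper_force: 0.0
```

Run:
```python
from h import *
im=viewer.read_camera("top");cv2.imwrite("pics/t5.png",im)
hsv=cv2.cvtColor(im,cv2.COLOR_BGR2HSV)
roi=np.zeros(im.shape[:2],np.uint8);roi[235:285,300:345]=0
x0,y0=315,245
roi[:]=0;roi[222:288,242:308]=255
m=cv2.inRange(hsv,(0,0,140),(180,70,255))&roi
r=(cv2.inRange(hsv,(0,110,90),(8,255,255))|cv2.inRange(hsv,(172,110,90),(180,255,255)))&roi
m=m|r
n,l,st,ce=cv2.connectedComponentsWithStats(m)
for i in range(1,n):
    if st[i][4]>15:
        ys,xs=np.nonzero(l==i);P=np.array([onz("top",(x,y),56)[:2] for x,y in zip(xs,ys)],np.float32);print("bar",st[i],P.mean(0),cv2.minAreaRect(P))
ys,xs=np.nonzero(r)
if len(xs):P=np.array([onz("top",(x,y),56)[:2] for x,y in zip(xs,ys)],np.float32);print("red",len(xs),P.mean(0),cv2.fitLine(P,2,0,.01,.01).ravel())
# lid check via wrist
s=monitor.observe();print(s["clock"],s["tool_pos"],s["opening"])
c=viewer.calibration("wrist");w=viewer.read_camera("wrist");cv2.imwrite("pics/w5.png",w);np.savez("w5.npz",mtx=c["mtx"],T=c["T"])
```

```text
bar [242 222  23  17 194] [605.1539  255.50706] ((603.628662109375, 250.891845703125), (39.82259750366211, 54.43987274169922), 2.3987696170806885)
bar [286 242  12   5  36] [568.60474 154.29341] ((569.0135498046875, 155.14486694335938), (9.953216552734375, 26.98817253112793), 0.5799790024757385)
bar [279 258  12  15 111] [516.43024 171.23221] ((517.6950073242188, 170.80039978027344), (37.373531341552734, 21.060758590698242), 13.768318176269531)
red 2 [530.4666  175.03453] [9.9962908e-01 2.7233552e-02 5.3046661e+02 1.7503453e+02]
6.9167 [502.35836613 177.7422764  297.91505067] 0.5835376132926314
```

Emit:
move_arm(
  motion=[
    [5.0,[0.4,-0.2,-3.0],[0,0,2.0]],
    [5.0,[0.4,-0.2,-4.0],[0,0,2.0]],
    [5.0,[0.4,-0.2,-4.0],[0,0,2.0]],
    [5.0,[0.3,-0.1,-4.0],[0,0,2.0]],
    [5.0,[0,0,-2.0],[0,0,2.1]],
    [5.0,[0,0,0],[0,0,0]],
    [5.0,[0,0,0],[0,0,0]],
  ],
)

```text
clock: 7.55
tool_pos: [522.3, 171.3, 125.2]
ee_rot: [-0.12, 0.993, -0.0, -0.0]
wrist_force: [1.0, 0.9, 0.9]
opening: 0.59
gripper_force: 0.0
```

Run:
```python
from h import *
s=monitor.observe();c=viewer.calibration("wrist");im=viewer.read_camera("wrist");cv2.imwrite("pics/w6.png",im)
np.savez("w6.npz",mtx=c["mtx"],T=c["T"])
print(s["clock"],s["tool_pos"],s["ee_rot"])
p=proj("wrist",(517,171,56),c);print("pred",p)
x,y=np.round(p).astype(int)
x0,y0=x-50,y-50
cr=im[y0:y0+100,x0:x0+100];hsv=cv2.cvtColor(cr,cv2.COLOR_BGR2HSV)
m=cv2.inRange(hsv,(0,0,170),(180,60,255));r=cv2.inRange(hsv,(0,110,90),(10,255,255))|cv2.inRange(hsv,(170,110,90),(180,255,255))
cv2.imwrite("pics/c6.png",cv2.resize(np.hstack([cr,cv2.cvtColor(m|r,8)]),(800,400),interpolation=0))
for nm,k in(("bar",m|r),("red",r)):
    cs=max(cv2.findContours(k,0,1)[0],key=cv2.contourArea)[:,0]+[x0,y0]
    P=np.array([onz("wrist",q,56,c)[:2] for q in cs],np.float32);print(nm,cv2.minAreaRect(P))
```

```text
7.55 [522.28591542 171.30674536 125.20792843] [-1.19552640e-01  9.92827737e-01 -4.15953335e-04 -2.80277029e-04]
pred [320.47358066 241.88376164]
bar ((519.9511108398438, 172.6308135986328), (47.27016830444336, 40.45265197753906), 13.68395709991455)
red ((533.1168823242188, 175.8856658935547), (14.81825065612793, 1.2217729091644287), 13.861973762512207)
```

View pics/c6.png

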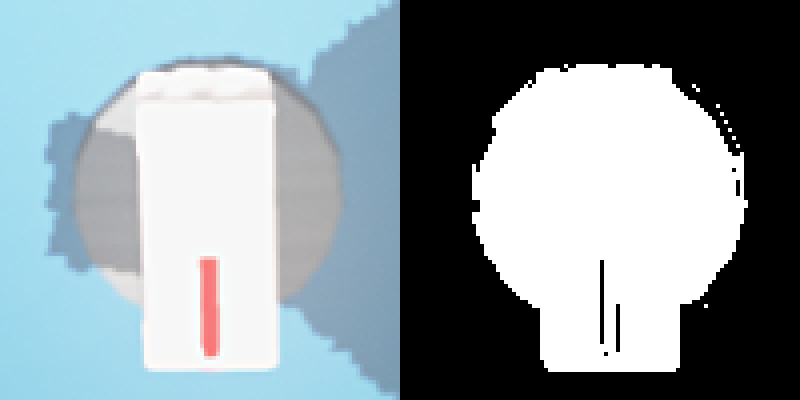

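The close-up shows the bar's top centred near px (322.2,250.2), so the knob is at ≈(521.4,173.0) with yaw 13.8° and the pointer to +x. Grasping.

Emit:
move_arm(
  motion=[
    [5.0,[-0.1,0.2,-2.0],[0,0,0]],
    [5.0,[0,0,-2.5],[0,0,0]],
    [5.0,[0,0,-2.5],[0,0,0]],
    [5.0,[0,0,-1.5],[0,0,0]],
    [5.0,[0,0,-0.6],[0,0,0]],
    [1.2,[0,0,0],[0,0,0]],
    [1.2,[0,0,0],[0,0,0]],
    [1.2,[0,0,0],[0,0,0]],
    [1.2,[0,0,0],[0,0,0]],
    [1.2,[0,0,0],[0,0,0]],
  ],
  grip_force=80,
)

```text
clock: 8.43
tool_pos: [522.8, 174.1, 36.7]
ee_rot: [-0.12, 0.993, 0.001, 0.002]
wrist_force: [-0.6, 0.3, 7.2]
opening: 0.208
gripper_force: 81.1
```

Emit:
move_arm(
  motion=[
    [1.2,[0,0,1.5],[0,0,0]],
    [1.2,[0,0,3.0],[0,0,0]],
    [1.2,[0,0,3.5],[0,0,0]],
    [1.2,[-0.3,-2.0,3.0],[0,0,-1]],
    [1.2,[-0.4,-4.0,0],[0,0,-2]],
    [1.2,[-0.4,-4.0,0],[0,0,-2]],
    [1.2,[-0.4,-4.0,0],[0,0,-2]],
    [1.2,[-0.4,-4.0,0],[0,0,-2]],
    [1.2,[-0.4,-4.0,0],[0,0,-2]],
    [1.2,[-0.4,-4.0,0],[0,0,-2]],
  ],
)

```text
clock: 9.27
tool_pos: [493.7, -88.5, 145.4]
ee_rot: [-0.006, 1.0, 0.0, 0.001]
wrist_force: [1.2, -0.6, -1.3]
opening: 0.212
gripper_force: 80.3
```

Emit:
move_arm(
  motion=[
    [1.2,[-0.4,-4.0,0],[0,0,-2]],
    [1.2,[-0.4,-4.0,0],[0,0,-1]],
    [1.2,[-0.4,-4.0,0],[0,0,0]],
    [1.2,[-0.3,-4.0,0],[0,0,0]],
    [1.2,[0,-1.6,-1.0],[0,0,0]],
    [1.2,[0,0,-0.5],[0,0,0]],
    [1.2,[0,0,0],[0,0,0]],
    [1.2,[0,0,0],[0,0,0]],
  ],
)

```text
clock: 9.93
tool_pos: [479.0, -262.5, 129.5]
ee_rot: [0.02, 1.0, 0.0, 0.0]
wrist_force: [-0.4, -0.5, -1.1]
opening: 0.21
gripper_force: 80.3
```

Run:
```python
from h import *
s=monitor.observe();c=viewer.calibration("wrist");im=viewer.read_camera("wrist");cv2.imwrite("pics/w7.png",im)
np.savez("w7.npz",mtx=c["mtx"],T=c["T"])
t=s["tool_pos"];print(s["clock"],t,s["ee_rot"],s["opening"],s["gripper_force"],np.rad2deg(s["joint_pos"][5]))
yaw=-2*np.arctan2(s["ee_rot"][0],s["ee_rot"][1])*180/np.pi;print("yaw",yaw)
zt=t[2]+19.3   # knob top
p=proj("wrist",(t[0],t[1],zt),c);print("pred",p)
x0,y0=np.round(p).astype(int)-60
cr=im[y0:y0+120,x0:x0+120];hsv=cv2.cvtColor(cr,cv2.COLOR_BGR2HSV)
r=cv2.inRange(hsv,(0,80,90),(10,255,255))|cv2.inRange(hsv,(170,80,90),(180,255,255))
cs=max(cv2.findContours(r,0,1)[0],key=cv2.contourArea)[:,0]+[x0,y0]
P=np.array([onz("wrist",q,zt,c)[:2] for q in cs],np.float32);print("red",cv2.minAreaRect(P),cv2.fitLine(P,2,0,.01,.01).ravel())
k=int(round(p[0]));print("col gray",cv2.cvtColor(im,6)[y0:y0+120,k-6].tolist(),y0)
q0=proj("wrist",(480,-262,87),c);q1=proj("wrist",(480,-262,62),c);print("tap px",q0,q1)
```

```text
9.9333 [ 478.97076053 -262.52886699  129.50908913] [1.95612235e-02 9.99808655e-01 5.97615876e-05 8.68313756e-05] 0.20952452123783846 80.25025427341461 -79.92475067781498
yaw -2.2416940887199415
pred [318.00041415 320.45308354]
red ((490.0745849609375, -262.2266845703125), (3.0860109329223633, 17.43272590637207), 88.01359558105469) [ 9.9971825e-01 -2.3737568e-02  4.9001831e+02 -2.6213635e+02]
col gray [188, 180, 173, 166, 160, 154, 156, 178, 202, 221, 234, 241, 244, 244, 244, 244, 244, 244, 244, 244, 244, 244, 244, 244, 244, 244, 244, 244, 244, 244, 244, 244, 244, 244, 244, 244, 244, 244, 244, 244, 244, 244, 244, 244, 244, 244, 244, 244, 244, 244, 244, 244, 244, 244, 244, 244, 244, 244, 244, 244, 244, 244, 244, 244, 244, 244, 244, 244, 244, 244, 244, 244, 244, 244, 244, 243, 244, 244, 243, 243, 244, 243, 243, 243, 243, 243, 243, 243, 243, 243, 243, 243, 243, 243, 243, 243, 243, 243, 243, 243, 243, 244, 246, 235, 158, 88, 74, 77, 77, 77, 78, 77, 75, 74, 74, 74, 72, 73, 71, 71] 260
tap px [319.57529227 267.30200302] [319.58739164 253.08985887]
```

Run:
```python
from h import *
d=np.load("w7.npz");c=dict(mtx=d["mtx"],T=d["T"]);im=cv2.imread("pics/w7.png");g=cv2.cvtColor(im,6).astype(int)
t=np.array([478.97,-262.53,129.51])
for zt in (147,148.8,150.5):
  e=[]
  for u in (305,310,315,325,330):
    col=g[340:380,u];k=np.argmin(np.diff(col));e.append(onz("wrist",(u,340+k+.5),zt,c)[:2])
  e=np.mean(e,0)
  L=[]
  for v in (335,345,355):
    row=g[v,270:370];dd=np.diff(row);l=np.argmax(dd[:50]);r=50+np.argmin(dd[50:]);L.append((270+l+.5,270+r+.5,onz("wrist",(270+l+.5,v),zt,c)[1],onz("wrist",(270+r+.5,v),zt,c)[1]))
  print(zt,"front edge",e,"centre x",e[0]-21*.999,np.round(L,1).tolist())
# near top edge of bar in gray (facet boundary) - blue channel profile
print(im[262:300,322,0].tolist())
# red extents
hsv=cv2.cvtColor(im,40);r=cv2.inRange(hsv,(0,80,90),(10,255,255))|cv2.inRange(hsv,(170,80,90),(180,255,255));r[:300]=0;r[372:]=0;r[:,:300]=0;r[:,340:]=0
ys,xs=np.nonzero(r);print(xs.min(),xs.max(),ys.min(),ys.max(),onz("wrist",(xs.mean(),ys.min()),148.8,c),onz("wrist",(xs.mean(),ys.max()),148.8,c))
d=np.load("w6.npz");c6=dict(mtx=d["mtx"],T=d["T"])
print("w6 red ends",onz("wrist",(322.2,256.25),56,c6),onz("wrist",(322.2,281.2),56,c6),"bar ends",onz("wrist",(322.2,215.75),56,c6),onz("wrist",(322.2,284.75),56,c6))
```

```text
147 front edge [ 499.83778927 -263.80968185] centre x 478.8587892723346 [[295.5, 344.5, -271.5, -252.7], [296.5, 344.5, -271.4, -252.7], [294.5, 344.5, -272.5, -252.8]]
148.8 front edge [ 498.60030448 -263.74504735] centre x 477.62130447765134 [[295.5, 344.5, -271.3, -252.7], [296.5, 344.5, -271.2, -252.8], [294.5, 344.5, -272.3, -252.8]]
150.5 front edge [ 497.43156884 -263.68400366] centre x 476.4525688382282 [[295.5, 344.5, -271.2, -252.8], [296.5, 344.5, -271.1, -252.9], [294.5, 344.5, -272.2, -252.9]]
[169, 162, 155, 148, 152, 172, 199, 220, 232, 240, 243, 244, 244, 244, 244, 244, 244, 244, 244, 244, 244, 244, 244, 244, 244, 244, 244, 244, 244, 244, 244, 244, 244, 244, 244, 244, 244, 244]
316 324 326 364 [ 481.37787081 -261.80755941  148.8       ] [ 498.78315115 -262.48922247  148.8       ]
w6 red ends [525.43513458 174.12606947  56.        ] [541.04855081 177.9679215   56.        ] bar ends [501.42960459 168.22760297  56.        ] [543.33509635 178.53088902  56.        ]
```

Emit:
move_arm(
  motion=[
    [1.2,[0.22,0,-1.0],[0,0,0]],
    [1.2,[0,0,-1.0],[0,0,0]],
    [1.2,[0,0,-0.9],[0,0,0]],
    [1.2,[0,0,0],[0,0,0]],
    [1.2,[0,0,-0.2],[0,0,0]],
    [1.2,[0,0,-0.2],[0,0,0]],
    [1.2,[0,0,-0.2],[0,0,0]],
    [1.2,[0,0,0],[0,0,0]],
  ],
  grip_force=80,
)

```text
clock: 10.65
tool_pos: [481.1, -262.9, 94.7]
ee_rot: [0.019, 1.0, -0.0, 0.0]
wrist_force: [-2.9, 1.1, 6.0]
opening: 0.217
gripper_force: 81.0
```

Emit:
move_arm(
  motion=[
    [1.2,[0,0,-0.15],[0,0,0]],
    [1.2,[0,0,-0.15],[0,0,0]],
    [1.2,[0,0,0],[0,0,0]],
    [1.2,[0,0,0],[0,0,0]],
  ],
)

```text
clock: 10.98
tool_pos: [480.3, -262.7, 90.7]
ee_rot: [0.02, 1.0, 0.0, -0.001]
wrist_force: [-2.7, 0.2, 0.7]
opening: 0.211
gripper_force: 80.3
```

Emit:
move_arm(
  motion=[
    [1.2,[-0.06,0,-0.2],[0,0,0]],
    [1.2,[0,0,-0.25],[0,0,0]],
    [1.2,[0,0,-0.25],[0,0,0]],
    [1.2,[0,0,-0.2],[0,0,0]],
    [1.2,[0,0,0],[0,0,0]],
    [1.2,[0,0,0],[0,0,0]],
  ],
)

```text
clock: 11.48
tool_pos: [480.2, -262.7, 81.5]
ee_rot: [0.02, 1.0, 0.0, -0.001]
wrist_force: [-3.3, 0.5, -4.0]
opening: 0.215
gripper_force: 80.2
```

Emit:
move_arm(
  motion=[
    [1.2,[-0.03,0,-0.1],[0,0,0]],
    [1.2,[0,0,-0.1],[0,0,0]],
    [1.2,[0,0,0],[0,0,0]],
    [1.2,[0,0,0],[0,0,0]],
  ],
)

```text
clock: 11.82
tool_pos: [480.2, -262.8, 80.1]
ee_rot: [0.019, 1.0, 0.0, -0.0]
wrist_force: [-3.7, 0.5, -0.2]
opening: 0.214
gripper_force: 80.3
```

Emit:
move_arm(
  motion=[
    [1.2,[0,0,-0.1],[0,0,0]],
    [1.2,[0,0,-0.1],[0,0,0]],
    [1.2,[0,0,0],[0,0,0]],
    [1.2,[0,0,0],[0,0,0]],
  ],
)

```text
clock: 12.15
tool_pos: [480.2, -262.8, 78.7]
ee_rot: [0.019, 1.0, -0.0, 0.0]
wrist_force: [-5.5, 2.2, 3.8]
opening: 0.211
gripper_force: 80.7
```

Emit:
move_arm(
  motion=[
    [1.2,[0,0,-0.1],[0,0,0]],
    [1.2,[0,0,-0.1],[0,0,0]],
    [1.2,[0,0,0],[0,0,0]],
    [1.2,[0,0,0],[0,0,0]],
  ],
)

```text
clock: 12.48
tool_pos: [480.2, -262.8, 77.0]
ee_rot: [0.019, 1.0, -0.0, 0.0]
wrist_force: [-6.6, 2.6, 6.4]
opening: 0.217
gripper_force: 80.9
```

Emit:
move_arm(
  motion=[
    [1.2,[-0.04,0.02,-0.1],[0,0,0]],
    [1.2,[0,0,-0.1],[0,0,0]],
    [1.2,[0,0,0],[0,0,0]],
    [1.2,[0,0,0],[0,0,0]],
  ],
)

```text
clock: 12.82
tool_pos: [480.2, -262.8, 75.4]
ee_rot: [0.019, 1.0, -0.0, 0.001]
wrist_force: [-6.4, 2.9, 6.5]
opening: 0.211
gripper_force: 81.1
```

Emit:
move_arm(
  motion=[
    [1.2,[0,0,-0.1],[0,0,0]],
    [1.2,[0,0,-0.1],[0,0,0]],
    [1.2,[0,0,0],[0,0,0]],
    [1.2,[0,0,0],[0,0,0]],
  ],
)

```text
clock: 13.15
tool_pos: [480.3, -262.9, 74.5]
ee_rot: [0.019, 1.0, -0.001, 0.001]
wrist_force: [-7.9, 4.5, 14.4]
opening: 0.214
gripper_force: 82.4
```

Emit:
move_arm(
  motion=[
    [1.2,[0,0,-0.1],[0,0,0]],
    [1.2,[0,0,-0.1],[0,0,0]],
    [1.2,[0,0,0],[0,0,0]],
    [1.2,[0,0,0],[0,0,0]],
  ],
)

```text
clock: 13.48
tool_pos: [480.3, -263.0, 74.2]
ee_rot: [0.019, 1.0, -0.001, 0.001]
wrist_force: [-12.2, 7.6, 25.3]
opening: 0.213
gripper_force: 83.9
```

Emit:
move_arm(
  motion=[
    [1.2,[-0.03,0.02,0],[0,0,0]],
    [1.2,[0,0,0],[0,0,0]],
    [1.2,[0,0,0],[0,0,0]],
    [1.2,[0,0,0],[0,0,0]],
    [1.2,[0,0,0],[0,0,0]],
    [1.2,[0,0,0],[0,0,0]],
    [1.2,[0,0,0],[0,0,0]],
    [1.2,[0,0,0],[0,0,0]],
  ],
)

```text
clock: 14.15
tool_pos: [480.3, -262.9, 74.2]
ee_rot: [0.019, 1.0, -0.001, 0.002]
wrist_force: [-11.5, 7.2, 24.7]
opening: 0.214
gripper_force: 83.7
```

Run:
```python
from h import *
im=viewer.read_camera("top");hsv=cv2.cvtColor(im,40);r=slice(215,295),slice(225,335)
f=cv2.inRange(hsv[r],(98,50,40),(118,255,255));print("foam px",(f>0).sum())
j=cv2.inRange(hsv[238:254,306:330],(18,110,120),(35,255,255));print("jet px",(j>0).sum())
g=cv2.inRange(hsv,(60,60,20),(95,255,255));g[:, :200]=0;g[:,345:]=0;g[:170]=0;ys,xs=np.nonzero(g);print("green rows",ys.min(),ys.max(),xs.min(),xs.max())
# held knob check in wrist cam
s=monitor.observe();c=viewer.calibration("wrist");w=viewer.read_camera("wrist");h=cv2.cvtColor(w,40)
m=cv2.inRange(h,(0,80,90),(10,255,255))|cv2.inRange(h,(170,80,90),(180,255,255));m[:300]=0;m[372:]=0;m[:,:300]=0;m[:,340:]=0
ys,xs=np.nonzero(m);print("red",xs.min(),xs.max(),ys.min(),ys.max());print(s["wrist_force"],s["tool_pos"],s["gripper_force"],s["clock"])
```

```text
foam px 4821
jet px 36
green rows 188 292 213 328
red 316 324 326 364
[-11.4790979    7.20693154  23.48611522] [ 480.29616892 -262.96784702   74.23378806] 83.71066331863403 14.2
```

The lid is still open and the knob hasn't slipped in the grip. Its underside is about 2 mm above the glass, so the tap is fully in with the knob home. Handing in.

```bash
python3 -c "
from workcell import job
print(job.hand_in())"
```

```text
the job is handed in; nothing more can be done
None
```

I handed in the job at about 14 s: the lid is standing open, and the knob is home on the bare tap's D-shaft. The tap is held fully pressed in with the knob still gripped; the result was not reported back.

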